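# Free the enclosure cover and hold it open

## Robot

A 6-joint arm with a two-finger parallel gripper is mounted at the origin on a cart in front of the work surface, level with it; the furniture and walls round the work are solid. World frame = base frame: x ahead of the robot, y to its left, z up, the work surface at z = 0. Lengths are in m, angles in rad, forces in N, time in s.
With the tool pointing down it reaches from about 0.25 to 0.85 m from the base axis. Payload 12.5 kg.
Tool frame: the origin (TCP) lies where the fingers leave the gripper's body, on its centre line; the fingertips stand bot.nose_length ahead of it and the grasp point (between the pads) lies 65 mm ahead of it (bot.nose_length is the distance from the TCP to the fingertips, in m); y points along the fingers, z is the direction in which the jaws open and shut, and the axes are right-handed (so a half turn about y gives the same grasp; the last joint's range is limited). The gripper opens to 93 mm and grips with 3 to 60 N. Pads are 15 mm wide; open, the fingers measure 128 mm over their backs; the gripper's body (75 mm by 188 mm) begins 65 mm behind the grasp point.
Start: joints at [-1.342, 0.351, 1.652, -0, 1.139, -0.085], TCP at [0.17, -0.523, 0.303] pointing down, gripper open.
Joint ranges: [-2.75, 2.75], [-0.79, 2.1], [0.01, 2.65], [-1.57, 4.71], [0.07, 3.14], [-2.87, 2.87]. Speed limits (rad/s): [2.22, 2.22, 2.79, 3.14, 3.14, 3.14].

## Interface

Orientations are given as a 3x3 rotation matrix whose columns are the frame's x, y, z axes.
In Python, from plant import bot, viewer gives the robot as it stands.
- The arm moves only by the shell command python3 -m inch 'ROWS'. ROWS is text: rows parted by semicolons, each of 7 numbers parted by spaces: the shift along the tool's x, y, z in mm, then the turn, a rotation vector about the tool's x, y, z in rad, then the gripper's target within -1 to 1 (fully open at 1, half-way at 0, shut at -1). In form: x y z ax ay az gripper; .... A call has 1 to 20 rows; each row is the pose to reach, as a shift and turn from the pose measured when the call began, along the tool's axes at that moment; what a row does not reach only later rows make up. A row lasts 1/8 s, in which the tool goes at most 62.5 mm and 10.7 degrees, less where a joint would pass 70% of its speed; a pose out of reach is approached as far as the arm can. A call with a gripper value outside its range is refused whole. The fingers move at their own pace and stop on an object; the grip force is fixed at half the most. Time passes only in rows, so rows that repeat a pose let the fingers close. It gives the time, the measured TCP pose, the force and the opening at its end, in the units of the state.
- bot.sense(): the state, without advancing time (a new reading comes with each control period).
- viewer.get_image(name): name is "scene" or "top" or "wrist"; returns the picture (480x640x3 uint8, red, green, blue); there is no depth.
- viewer.calibration(name): a dict with "mtx" (3x3 intrinsics, pixels), "dist" ([k1, k2, p1, p2, k3] as OpenCV has them; the pictures are not rectified), "R" (3x3) and "t" (3): a world point X has camera coordinates R X + t; the wrist camera has in their place "hand_eye" (4x4, takes a point from camera to tool coordinates, whose origin is the TCP and whose axes are the tool frame's). Camera axes: x right, y down, z forward; pixel columns grow to the right and rows downward; lengths in m; the calibration is good to about 2 mm. A picture is of the moment at which its call begins: read the wrist's pose just before it. calibration takes no time and is no camera call.
- bot.finish_job(): hands the job in, once; it reports no verdict.
The state is a dict: "time_s": time; "q": joint angles; "joint_velocities": joint speeds; "joint_torque": joint torques, N m; "tcp_pos": TCP position; "orientation": TCP orientation; "force": force on the tool from outside, world axes, zero at the start; "moment": the same for the moment, N m; "gripper_width": finger opening in m.
Only numpy, scipy, OpenCV 4.12 (cv2) and the standard library are available. Lean on these libraries where they do the work, as an engineer would, in place of code of your own. Each camera call takes 0.05 s, during which the arm holds its last target.

## Task

Open the grey terminal enclosure for the fitter. First slide the transport lock (the broad paddle on the left rail) away from you all the way to its stop; then, with the catch knob on the right rail still as you found it, tug the cover up by its bar handle to learn whether the catch holds it. Only if it is caught, let the cover down again and slide the catch knob fully to the far end of its short travel; then raise the cover by its handle to about 60 degrees and finish with the gripper still holding it there, leaving the three small parts lying round the enclosure undisturbed.

Things in the scene. Friction and masses are not known exactly. Their poses are not given: they have to be found in the camera images.
- case: The grey sheet-steel terminal enclosure, fixed to the bench: 180 mm deep (x), 200 mm wide (y), 92 mm high over the closed cover; an aluminium rail 30 mm wide runs along each side (overall width 260 mm). Origin at the centre of its underside on the bench; its x axis points away from the robot towards the hinge side, y to the left, z up. It never moves, but its place and yaw differ from run to run.
- cover (a joint): Angle (rad) of the enclosure's flat steel cover, hinged along the far top rim: 0 closed, grows as the near edge rises, stop at 1.3. About 0.45 kg; it always falls shut when let go; lifting it at the handle takes 2 to 4 N. When blocked by the lock or the catch it comes up only 0.02 to 0.05 rad (5 to 12 mm at the handle) and then stands firm; a 10 N pull is plenty to tell.
- handle (a point): Middle of the cover's bar handle: a round steel bar 12 mm thick, 90 mm long, parallel to the enclosure's y, 50 mm in front of the cover's near edge, 92 mm above the bench when shut; open on both sides (44 mm clear towards the enclosure). It moves on a radius of 230 mm about the hinge and may turn in the grip, so the gripper can keep pointing straight down.
- cover_hinge (a point): Point in the middle of the cover's hinge line (which is parallel to the enclosure's y), on the far top rim, 88 mm above the bench.
- transport_lock (a joint): Travel (m) of the transport lock on the left rail, along the enclosure's +x (away from the robot): 0 at the near end, 0.080 at the far stop; starts in the near half. Sliding takes 2 to 3 N; it stays where it is left. Its steel finger lies over the cover's left edge and blocks the cover until, at the far stop, it stands over the notch in that edge.
- lock_grip (a point): Point to grip on the transport lock: middle of a black upright paddle, 12 mm thick (enclosure x), 30 mm wide (y), standing 42 mm clear above the cover's level; its flat top lies 6 mm above this point, which is 128 mm above the bench. Slides with the lock.
- catch_knob (a joint): Travel (m) of the catch knob on the right rail along the enclosure's +x: starts within 4 mm of the near end (0), far end 0.024; slides with 2 to 3 N and stays. It does not show how the hidden bolt is set: either the cover is caught with the knob near and free with it far, or the reverse, so moving the knob of a free cover catches it. Slide it only with the cover down.
- knob_grip (a point): Point to grip on the catch: on the axis of a black upright round knob, 16 mm in diameter; its top lies 6 mm above this point, which is 128 mm above the bench; the knob is free all round for 36 mm below its top. Slides with the knob.
- relay: Bystander: small relay, 49 x 28 x 22 mm, loose on the bench to the left of the enclosure; leave it where it is. Origin under its centre.
- contactor: Bystander: dark contactor block, 70 x 50 x 48 mm, loose on the bench right of the enclosure's near corner; leave it. Origin under its centre.
- terminal_strip: Bystander: grey terminal strip, 46 x 33 x 36 mm, loose on the bench to the left of the enclosure, further back; leave it. Origin under its centre.

How it is judged:
On the way, in this order (a step that is already met when the one before it is completed fails the run):
1. the transport lock is slid to its far stop (last 5 mm), cover still down, catch knob untouched (value of joint transport_lock above 0.075 m and value of joint cover below 0.01 rad and value of joint catch_knob below 0.008 m), for 0.1 s.
2. the cover is tugged up by at least 0.012 rad (3 mm at the handle) while the catch knob is still near its start (value of joint cover above 0.012 rad and value of joint catch_knob below 0.008 m and contact force between the fingers and cover above 0.5 N), for 0.15 s.
At the end, for the whole second after the job is handed in: The cover stands still between 0.85 and 1.22 rad (about 49 to 70 degrees), held by the fingers (more than 0.5 N); the transport lock is within 6 mm of its far stop; the catch knob is either still near its start (below 8 mm) or within 5 mm of its far end (value of joint cover between 0.85 and 1.22 rad and velocity of joint cover between -0.1 and 0.1 rad/s and contact force between the fingers and cover above 0.5 N and value of joint transport_lock above 0.074 m and (value of joint catch_knob below 0.008 m or value of joint catch_knob above 0.019 m)); the arm keeps its last pose, push and grip.
It fails at once if the relay is moved more than 30 mm (distance of relay from where it was at the start of the episode above 0.03 m).
It fails at once if the contactor is moved more than 30 mm (distance of contactor from where it was at the start of the episode above 0.03 m).
It fails at once if the terminal strip is moved more than 30 mm (distance of terminal_strip from where it was at the start of the episode above 0.03 m).
It also fails if it takes over 70 s, if anything falls off the work surface, if the arm or the gripper's body presses on something with over 40 N, if the wrist force passes 120 N, or if a joint passes its speed limit or range.

## Working session

There is one attempt and no reset: what is moved stays moved. The work goes in short steps, Python scripts to look and compute and a shell command to move; the robot and the scene stay as the last step left them, time stands still between calls to the robot, and variables do not carry over. Pictures are saved under pics/ and viewed, and the job is handed in when it is done.

```bash
ls; mkdir -p pics
python3 - <<'E'
from plant import bot, viewer
import cv2
s=bot.sense()
for k in s: print(k,s[k])
print(bot.nose_length)
for n in("scene","top","wrist"):
    im=viewer.get_image(n); cv2.imwrite(f"pics/{n}0.png",im[:,:,::-1]); c=viewer.calibration(n); print(n,c)
E
```

```text
pics
time_s 0.0
q [-1.34160513e+00  3.51262355e-01  1.65240631e+00 -2.10388356e-05
  1.13910230e+00 -8.46126126e-02]
joint_velocities [-9.02306254e-04  4.04017462e-04  1.13916459e-03 -1.31463192e-06
  1.37023294e-03  6.84669736e-04]
joint_torque [-6.93077473e-04 -4.97321641e+01 -2.85256612e+01  6.98514143e-02
  2.56995246e-02 -8.47643423e-05]
tcp_pos [ 0.16973291 -0.52290242  0.30219383]
orientation [[-9.51163589e-01 -2.86308886e-04  3.08687131e-01]
 [-3.08687254e-01  1.14315511e-03 -9.51162905e-01]
 [-8.05508798e-05 -9.99999306e-01 -1.17570742e-03]]
force [ 0.06134271 -1.14616875 -0.28149469]
moment [-0.02165952  0.0336266   0.02321291]
gripper_width 0.09304508708974543
0.0841
scene {'mtx': array([[547.66403549,   0.        , 323.70996479],
       [  0.        , 547.66403549, 248.07882122],
       [  0.        ,   0.        ,   1.        ]]), 'dist': array([-0.03126436,  0.        ,  0.        ,  0.        ,  0.        ]), 'R': array([[-0.67608572, -0.73681975,  0.00218095],
       [-0.37885149,  0.34508205, -0.85871411],
       [ 0.63196491, -0.58139061, -0.51245031]]), 't': array(
[... 388 characters left out ...]
   [ 0.17726244,  0.02537189, -0.98383652]]), 't': array([0.23932869, 0.57532278, 0.96253913])}
wrist {'mtx': array([[356.16578232,   0.        , 320.858685  ],
       [  0.        , 356.16578232, 238.00997356],
       [  0.        ,   0.        ,   1.        ]]), 'dist': array([-0.05816635,  0.        ,  0.        ,  0.        ,  0.        ]), 'hand_eye': array([[-2.93125640e-05,  9.60245215e-01,  2.79157888e-01,
        -7.90263741e-02],
       [-3.77611902e-04, -2.79157879e-01,  9.60245144e-01,
        -8.18453010e-02],
       [ 9.99999928e-01, -7.72660939e-05,  3.70782855e-04,
         2.35124830e-04],
       [ 0.00000000e+00,  0.00000000e+00,  0.00000000e+00,
         1.00000000e+00]])}
```

View pics/top0.png

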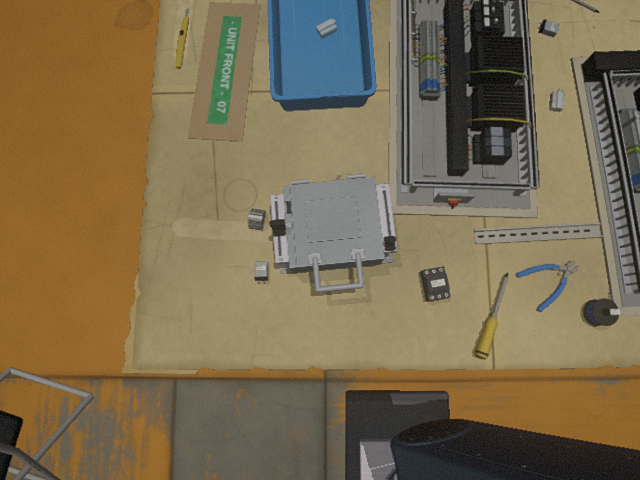

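View pics/scene0.png

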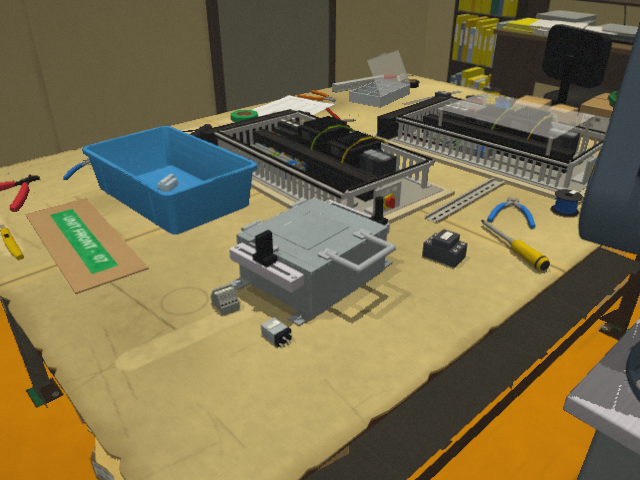

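View pics/wrist0.png

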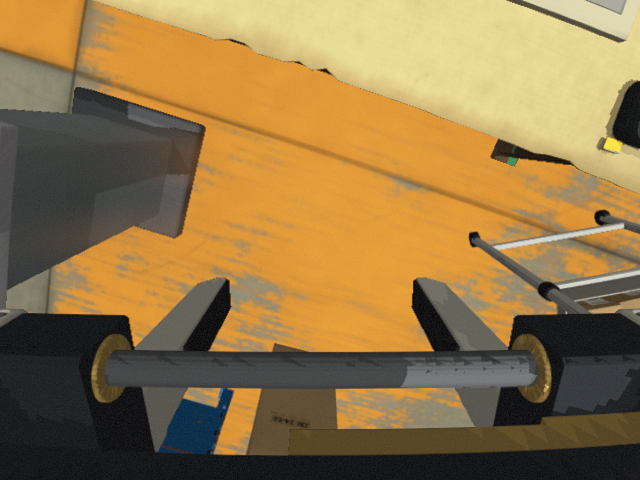

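The top view shows the enclosure around (335,225), its bar handle near (340,288), the lock paddle at (278,227) and the knob at (390,243). I'll zoom in to measure these.

Run:
```python
import cv2
a=cv2.imread('pics/top0.png')[165:305,240:460]; cv2.imwrite('pics/top0z.png',cv2.resize(a,None,fx=3.6,fy=3.6,interpolation=cv2.INTER_CUBIC))
a=cv2.imread('pics/scene0.png')[180:350,200:480]; cv2.imwrite('pics/scene0z.png',cv2.resize(a,None,fx=2.8,fy=2.8,interpolation=cv2.INTER_CUBIC))
```

```text
(no output)
```

View pics/top0z.png

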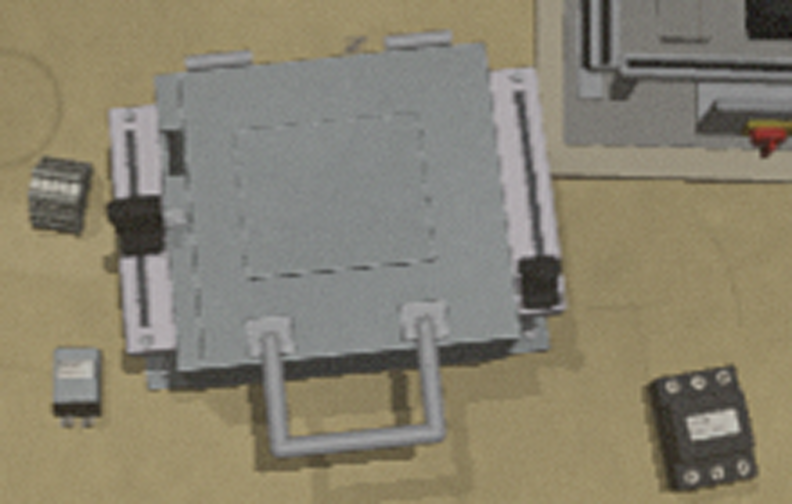

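View pics/scene0z.png

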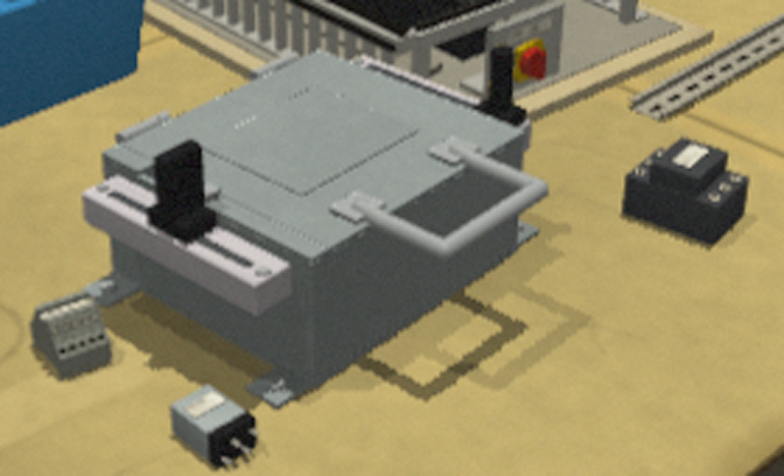

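```bash
cat > h.py <<'E'
import numpy as np, cv2
from plant import bot, viewer
def ray(name,uv,pose=None):
    c=viewer.calibration(name)
    p=cv2.undistortPoints(np.array([[uv]],float),c['mtx'],c['dist'])[0,0]
    d=np.array([p[0],p[1],1.])
    if name=='wrist':
        H=c['hand_eye'];R=pose[1];t=pose[0]
        return R@H[:3,3]+t, R@H[:3,:3]@d
    return -c['R'].T@c['t'], c['R'].T@d
def onz(name,uv,z,pose=None):
    o,d=ray(name,uv,pose); return o+d*(z-o[2])/d[2]
def tri(r1,r2):
    (o1,d1),(o2,d2)=r1,r2
    A=np.c_[d1,-d2]; s=np.linalg.lstsq(A,o2-o1,rcond=None)[0]
    a=o1+s[0]*d1;b=o2+s[1]*d2; return (a+b)/2,np.linalg.norm(a-b)
E
python3 - <<'E'
from h import *
for n in('top','scene'): print(n,ray(n,(320,240))[0])
T=lambda u,v:(240+u/3.6,165+v/3.6)
for k,p,z in [('barL',(276,449),.092),('barR',(440,434),.092),('FR',(484,44),.091),('NR',(520,335),.091),('NL',(180,368),.091),('FL',(155,75),.091),
  ('paddletop?',(136,212),.134),('knobtop?',(541,270),.134),('relay',(77,380),.02),('contactor',(700,425),.04),('strip',(60,195),.036)]:
    print(k,onz('top',T(*p),z).round(4))
S=lambda u,v:(200+u/2.8,180+v/2.8)
print(tri(ray('top',T(276,449)),ray('scene',S(444,250))))
print(tri(ray('top',T(440,434)),ray('scene',S(543,190))))
E
```

```text
top [0.39629863 0.21045687 1.05518311]
scene [-0.02235787  0.77435491  0.5600016 ]
barL [0.4689 0.2487 0.092 ]
barR [0.4769 0.1547 0.092 ]
FR [0.71   0.1241 0.091 ]
NR [0.5341 0.1073 0.091 ]
NL [0.5161 0.3045 0.091 ]
FL [0.6928 0.3212 0.091 ]
paddletop? [0.5994 0.326  0.134 ]
knobtop? [0.5644 0.0993 0.134 ]
relay [0.5177 0.3757 0.02  ]
contactor [ 0.4856 -0.0054  0.04  ]
strip [0.6323 0.3862 0.036 ]
(array([0.46869247, 0.24862374, 0.093538  ]), np.float64(0.00015326238125514113))
(array([0.47720712, 0.15475319, 0.09101133]), np.float64(0.00044540580539019487))
```

```bash
cat >> h.py <<'E'
from scipy.spatial.transform import Rotation as Ro
YAW=0.092
def Rt(yaw=None):
    yaw=YAW if yaw is None else yaw
    c,s=np.cos(yaw),np.sin(yaw)
    return np.array([[s,0,c],[-c,0,s],[0,-1,0]]).astype(float)
def go(p,yaw=None):
    s=bot.sense(); R=np.array(s['orientation']); d=R.T@(np.array(p)-s['tcp_pos'])*1000
    w=Ro.from_matrix(R.T@Rt(yaw)).as_rotvec()
    print('mm',d.round(1),'rot',w.round(3),'t',s['time_s'],'F',np.round(s['force'],2))
E
python3 - <<'E'
from h import *
go([.585,.33,.30])
E
```

```text
mm [-658.3    3.  -683.1] rot [ 1.000e-03 -1.349e+00 -1.000e-03] t 0.15 F [-0.02  0.55  0.85]
```

```bash
python3 -m inch '-658 3 -683 0 -1.349 0 1;-658 3 -683 0 -1.349 0 1;-658 3 -683 0 -1.349 0 1;-658 3 -683 0 -1.349 0 1;-658 3 -683 0 -1.349 0 1;-658 3 -683 0 -1.349 0 1;-658 3 -683 0 -1.349 0 1;-658 3 -683 0 -1.349 0 1;-658 3 -683 0 -1.349 0 1;-658 3 -683 0 -1.349 0 1;-658 3 -683 0 -1.349 0 1;-658 3 -683 0 -1.349 0 1;-658 3 -683 0 -1.349 0 1;-658 3 -683 0 -1.349 0 1;-658 3 -683 0 -1.349 0 1;-658 3 -683 0 -1.349 0 1;-658 3 -683 0 -1.349 0 1;-658 3 -683 0 -1.349 0 1'
python3 - <<'E'
from h import *
s=bot.sense(); im=viewer.get_image('wrist'); cv2.imwrite('pics/w1.png',im[:,:,::-1]); np.savez('w1.npz',p=s['tcp_pos'],R=s['orientation'])
go([.585,.33,.30])
E
```

```text
time_s: 2.4
tcp_pos: [0.5846, 0.3285, 0.3001]
orientation: [[0.091, -0.001, 0.996], [-0.996, 0.0, 0.091], [-0.001, -1.0, -0.001]]
force: [0.4, -1.1, 0.4]
gripper_width: 0.0931
mm [-1.5  0.3  0.5] rot [ 0.    -0.001 -0.001] t 2.45 F [ 0.22 -0.07  0.48]
```

View pics/w1.png

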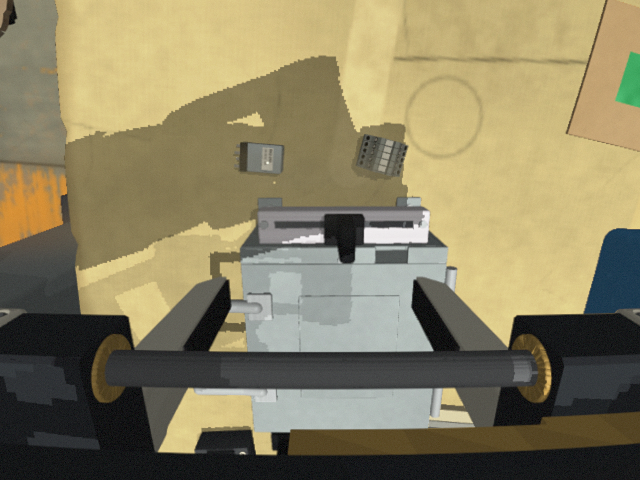

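Run:
```python
import cv2
a=cv2.imread('pics/w1.png')[190:290,240:440]; cv2.imwrite('pics/w1z.png',cv2.resize(a,None,fx=4,fy=4,interpolation=cv2.INTER_CUBIC))
```

```text
(no output)
```

View pics/w1z.png

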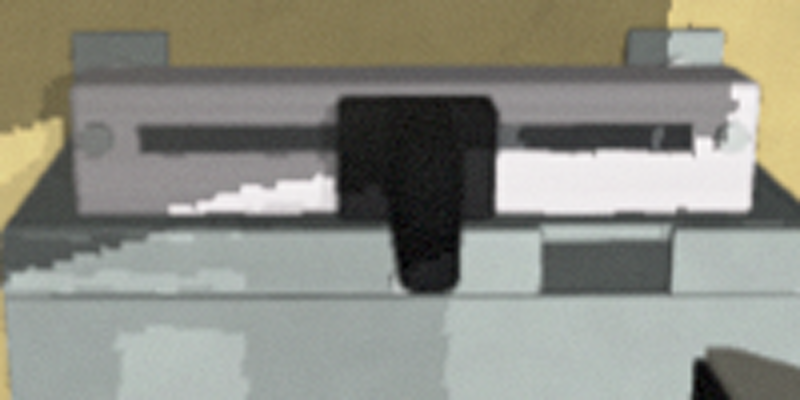

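Run:
```python
from h import *
f=np.load('w1.npz');P=(f['p'],f['R'])
e=onz('wrist',(240+430/4,190+290/4),.134,P); print('paddle -y top edge',e)
ex=np.array([np.cos(YAW),np.sin(YAW),0]);ey=np.array([-ex[1],ex[0],0])
c=np.array([.6133,.2143,0])
print('in case', ex@(e-c),ey@(e-c))
for k,uv,z in [('slotL',(138,140),.092),('slotR',(692,140),.092),('baseL',(338,170),.097),('baseR',(497,170),.097),('notchL',(541,240),.091),('notchR',(672,240),.091)]:
    q=onz('wrist',(240+uv[0]/4,190+uv[1]/4),z,P)-c; print(k,ex@q,ey@q)
T=lambda u,v:(240+u/3.6,165+v/3.6)
for k,p,z in [('pad',(136,212),.134),('knob',(541,270),.134)]:
    q=onz('top',T(*p),z)-c; print(k,ex@q,ey@q)
```

```text
paddle -y top edge [0.60668775 0.31724444 0.134     ]
in case 0.002873243205521391 0.10311655492224248
slotL -0.05579300380410301 0.12122167150332946
slotR 0.06073504930079292 0.12116108616120837
baseL -0.013838648506595573 0.11602190227116131
baseR 0.01916124432444141 0.11599991509385527
notchL 0.029912085088594886 0.09874568542630813
notchR 0.05824455073056289 0.09870095971305647
pad -0.003586157435546853 0.11249126713227242
knob -0.05928048302436665 -0.1100199551623602
```

Run:
```python
from h import *
ex=np.array([np.cos(YAW),np.sin(YAW),0]);ey=np.array([-ex[1],ex[0],0])
c=np.array([.6133,.2143,0])
p=c+.003*ex+.117*ey; p[2]=.192; print(p); go(p)
```

```text
[0.60553849 0.33108082 0.192     ]
mm [ -0.6 108.3  21.1] rot [ 0.    -0.001 -0.001] t 2.45 F [ 0.22 -0.07  0.48]
```

```bash
python3 -m inch '0 0 21 0 0 0 1;0 40 21 0 0 0 1;0 80 21 0 0 0 1;0 108 21 0 0 0 1;0 108 21 0 0 0 0;0 108 21 0 0 0 -0.5;0 108 21 0 0 0 -1;0 108 21 0 0 0 -1;0 108 21 0 0 0 -1;0 108 21 0 0 0 -1;0 108 21 0 0 0 -1;0 108 21 0 0 0 -1'
python3 - <<'E'
from h import *
for n in('top','scene'):
    im=viewer.get_image(n); cv2.imwrite(f'pics/{n}1.png',im[:,:,::-1])
go([0.6055,.3311,.192])
E
```

```text
time_s: 3.95
tcp_pos: [0.6055, 0.3305, 0.1923]
orientation: [[0.091, -0.0, 0.996], [-0.996, 0.001, 0.091], [-0.001, -1.0, -0.0]]
force: [1.1, 0.4, -0.2]
gripper_width: 0.018
mm [-0.6  0.3  0.2] rot [ 0.001 -0.001 -0.001] t 4.05 F [-0.7   0.54 -0.41]
```

View pics/scene1.png

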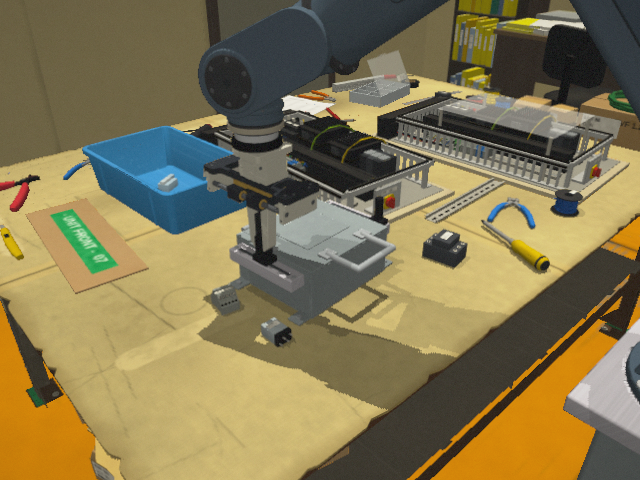

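The paddle now sits between the fingers, at about (262,245), which are still closing. I'll slide it outwards in steps and watch the force.

```bash
python3 -m inch '0 0 0 0 0 0 -1;0 0 0 0 0 0 -1;0 0 6 0 0 0 -1;0 0 12 0 0 0 -1;0 0 18 0 0 0 -1;0 0 24 0 0 0 -1;0 0 30 0 0 0 -1'
```

```text
time_s: 4.92
tcp_pos: [0.6357, 0.3333, 0.1923]
orientation: [[0.091, -0.001, 0.996], [-0.996, 0.001, 0.091], [-0.001, -1.0, -0.001]]
force: [-2.5, 1.4, 1.1]
gripper_width: 0.0118
```

Gripped at 11.8 mm and sliding at about 2.5 N.

```bash
python3 -m inch '0 0 4 0 0 0 -1;0 0 7 0 0 0 -1;0 0 10 0 0 0 -1;0 0 10 0 0 0 -1'; python3 -m inch '0 0 3 0 0 0 -1;0 0 3 0 0 0 -1'; python3 -m inch '0 0 3 0 0 0 -1;0 0 3 0 0 0 -1'
```

```text
time_s: 5.42
tcp_pos: [0.6445, 0.3342, 0.1923]
orientation: [[0.091, -0.005, 0.996], [-0.996, -0.0, 0.091], [-0.0, -1.0, -0.005]]
force: [-11.0, -1.0, 6.7]
gripper_width: 0.012
time_s: 5.68
tcp_pos: [0.6454, 0.3345, 0.1922]
orientation: [[0.091, -0.012, 0.996], [-0.996, -0.002, 0.091], [0.001, -1.0, -0.012]]
force: [-18.2, -3.2, 11.8]
gripper_width: 0.0118
time_s: 5.92
tcp_pos: [0.6461, 0.3347, 0.1922]
orientation: [[0.092, -0.019, 0.996], [-0.996, -0.004, 0.092], [0.002, -1.0, -0.019]]
force: [-20.3, -2.5, 10.4]
gripper_width: 0.0117
```

The force rises to 20 N at x≈0.645, so that's the stop. I'll release, lift and look.

```bash
python3 -m inch '0 0 0 0 0 0 0;0 0 0 0 0 0 0;0 0 0 0 0 0 0;0 0 0 0 0 0 0;0 -40 0 0 0 0 0;0 -90 0 0 0 0 0;0 -110 -30 0 0 0 0;0 -110 -30 0 0 0 0'
python3 - <<'E'
from h import *
s=bot.sense(); im=viewer.get_image('wrist'); cv2.imwrite('pics/w2.png',im[:,:,::-1]); np.savez('w2.npz',p=s['tcp_pos'],R=s['orientation'])
cv2.imwrite('pics/w2z.png',cv2.resize(im[190:290,240:440,::-1],None,fx=4,fy=4,interpolation=cv2.INTER_CUBIC))
print(s['tcp_pos'],s['gripper_width'])
E
```

```text
time_s: 6.92
tcp_pos: [0.6178, 0.3327, 0.3052]
orientation: [[0.092, -0.016, 0.996], [-0.996, -0.003, 0.092], [0.001, -1.0, -0.016]]
force: [-0.0, -0.6, 0.8]
gripper_width: 0.0465
[0.61784191 0.33268877 0.30516939] 0.046500199751969624
```

View pics/w2.png

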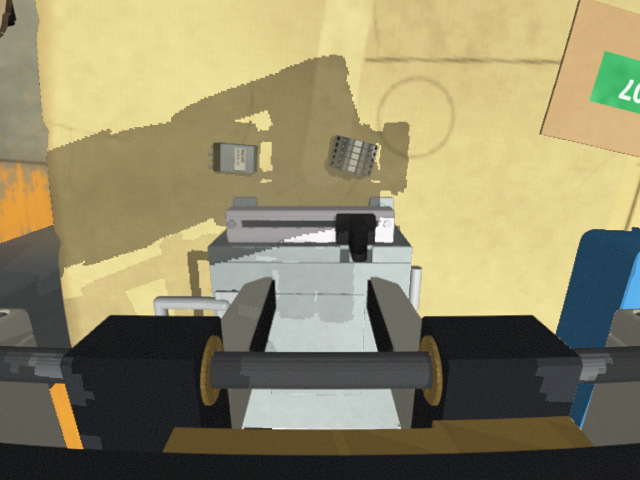

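The lock now stands over the notch at (358,240), and the small parts haven't moved. Next is the handle.

Run:
```python
from h import *
go([.473,.2018,.30])
```

```text
mm [ 116.7    6.6 -156.6] rot [0.018 0.    0.002] t 6.975 F [-0.34 -0.15 -0.81]
```

```bash
python3 -m inch '40 2 -52 0.018 0 0 0;80 4 -104 0.018 0 0 0;117 7 -157 0.018 0 0 0;117 7 -157 0.018 0 0 0;117 7 -157 0.018 0 0 0;117 7 -157 0.018 0 0 0'
python3 - <<'E'
from h import *
s=bot.sense(); im=viewer.get_image('wrist'); cv2.imwrite('pics/w3.png',im[:,:,::-1]); np.savez('w3.npz',p=s['tcp_pos'],R=s['orientation'])
go([.473,.2018,.157])
E
```

```text
time_s: 7.72
tcp_pos: [0.4738, 0.2021, 0.2993]
orientation: [[0.092, 0.0, 0.996], [-0.996, -0.002, 0.092], [0.002, -1.0, 0.0]]
force: [1.3, 0.7, 0.7]
gripper_width: 0.0466
mm [ -0.  142.3  -0.7] rot [-0.     0.001  0.002] t 7.775 F [0.51 0.42 0.48]
```

View pics/w3.png

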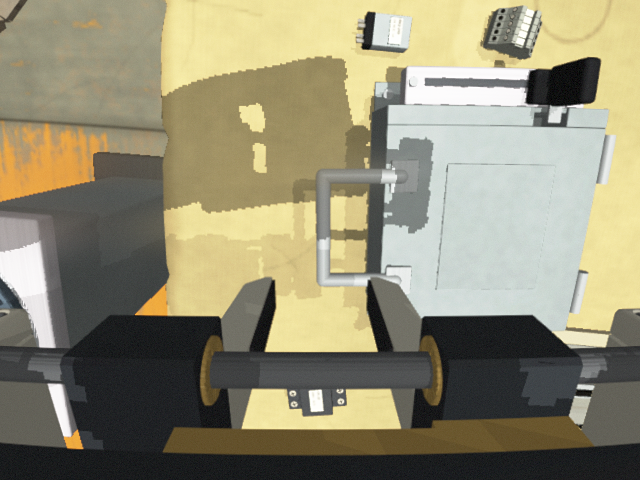

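Run:
```python
from h import *
f=np.load('w3.npz');P=(f['p'],f['R'])
a=onz('wrist',(323.5,175),.092,P);b=onz('wrist',(324.5,279),.092,P);print(a,b,(a+b)/2)
```

```text
[0.47311813 0.24830294 0.092     ] [0.48251106 0.15849461 0.092     ] [0.4778146  0.20339878 0.092     ]
```

```bash
python3 -m inch '0 50 2 0 0 0 0;0 100 2 0 0 0 0;0 130 2 0 0 0 0;0 142 2 0 0 0 0;0 142 2 0 0 0 0;0 142 2 0 0 0 0'
python3 - <<'E'
from h import *
for n in('scene',):
    im=viewer.get_image(n); cv2.imwrite(f'pics/{n}2.png',cv2.resize(im[150:350,180:460,::-1],None,fx=2.8,fy=2.8))
E
```

```text
time_s: 8.52
tcp_pos: [0.4764, 0.2023, 0.1584]
orientation: [[0.093, 0.002, 0.996], [-0.996, -0.001, 0.093], [0.002, -1.0, 0.002]]
force: [0.5, 0.2, -0.0]
gripper_width: 0.0464
```

View pics/scene2.png

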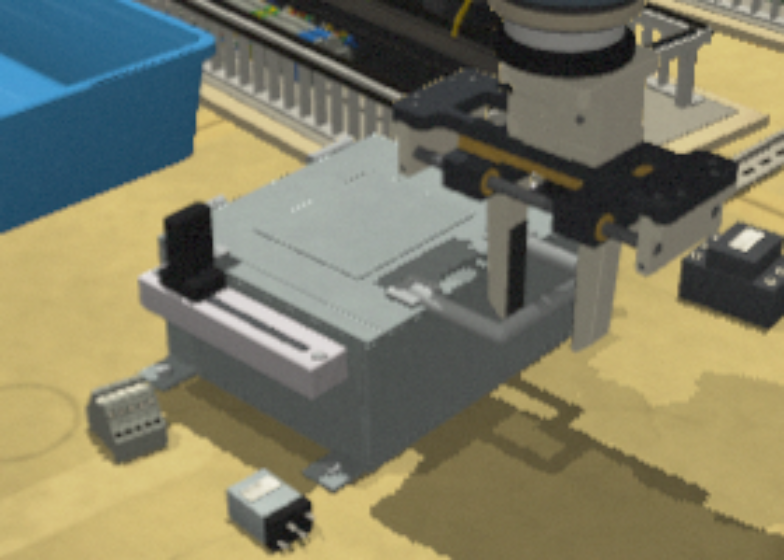

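The fingers straddle the bar as intended, with one on each side. I'll close the grip.

```bash
python3 -m inch '0 0 0 0 0 0 -1;0 0 0 0 0 0 -1;0 0 0 0 0 0 -1;0 0 0 0 0 0 -1;0 0 0 0 0 0 -1;0 0 0 0 0 0 -1;0 0 0 0 0 0 -1'; python3 -c "
from h import *
print(bot.sense()['q'])"
```

```text
time_s: 9.45
tcp_pos: [0.4757, 0.2022, 0.1584]
orientation: [[0.093, 0.0, 0.996], [-0.996, -0.002, 0.093], [0.002, -1.0, 0.0]]
force: [-5.5, -0.1, 4.5]
gripper_width: 0.0108
[ 0.31259292  0.49414063  1.85332841 -0.00255383  0.79433812  0.22168811]
```

Gripped. Now the tug, up gradually while I read the force.

```bash
python3 -m inch '0 0 -2 0 0 0 -1;0 -3 -2 0 0 0 -1;0 -5 -2 0 0 0 -1;0 -5 -2 0 0 0 -1'; python3 -m inch '0 -4 0 0 0 0 -1;0 -4 0 0 0 0 -1';python3 -m inch '0 -4 0 0 0 0 -1;0 -4 0 0 0 0 -1'
```

```text
time_s: 9.95
tcp_pos: [0.4754, 0.2022, 0.164]
orientation: [[0.093, 0.005, 0.996], [-0.996, -0.001, 0.093], [0.001, -1.0, 0.005]]
force: [7.3, -1.0, -2.2]
gripper_width: 0.0112
time_s: 10.2
tcp_pos: [0.4756, 0.2022, 0.1681]
orientation: [[0.093, 0.006, 0.996], [-0.996, -0.001, 0.093], [0.001, -1.0, 0.006]]
force: [3.3, -0.4, -3.1]
gripper_width: 0.0111
time_s: 10.45
tcp_pos: [0.4758, 0.2022, 0.1724]
orientation: [[0.093, 0.007, 0.996], [-0.996, -0.001, 0.093], [0.001, -1.0, 0.007]]
force: [3.7, 0.2, -3.3]
gripper_width: 0.011
```

```bash
python3 -m inch '0 -4 0 0 0 0 -1;0 -4 0 0 0 0 -1';python3 -m inch '0 -4 0 0 0 0 -1;0 -4 0 0 0 0 -1'
python3 - <<'E'
from h import *
im=viewer.get_image('scene'); cv2.imwrite(f'pics/scene3.png',cv2.resize(im[150:350,180:460,::-1],None,fx=2.8,fy=2.8))
E
```

```text
time_s: 10.7
tcp_pos: [0.4761, 0.2022, 0.1766]
orientation: [[0.093, 0.008, 0.996], [-0.996, -0.0, 0.093], [0.001, -1.0, 0.008]]
force: [5.8, -0.7, -3.1]
gripper_width: 0.0109
time_s: 10.95
tcp_pos: [0.4764, 0.2023, 0.1808]
orientation: [[0.093, 0.009, 0.996], [-0.996, -0.0, 0.093], [0.001, -1.0, 0.009]]
force: [4.9, -1.3, -2.9]
gripper_width: 0.0112
```

View pics/scene3.png

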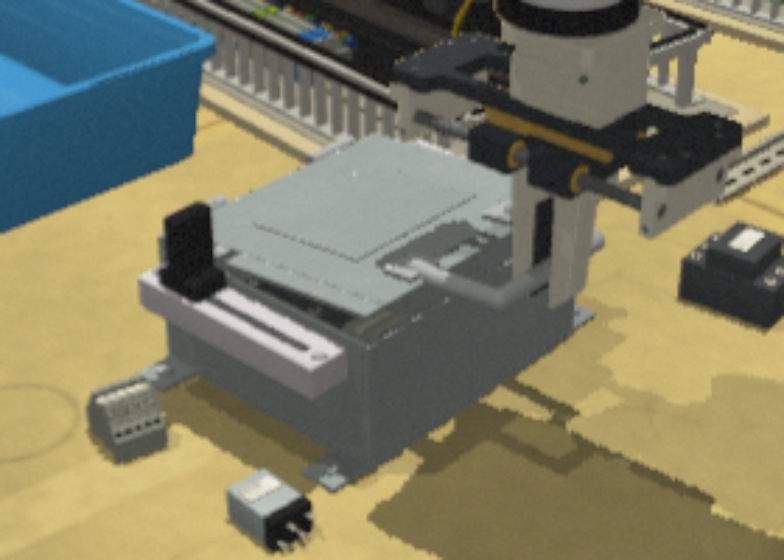

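The cover comes up about 22 mm at the handle under only about 3 N. That's well past the 12 mm blocked play, so the catch isn't holding it. The knob stays untouched and I'll raise the cover along its arc.

```bash
python3 -m inch '0 -12 2.6 -0.004 0 0 -1;0 -23 5 -0.008 0 0 -1;0 -34.5 7.5 -0.008 0 0 -1;0 -45.6 10.7 -0.008 0 0 -1;0 -56.5 14.4 -0.008 0 0 -1;0 -67.2 18.8 -0.008 0 0 -1;0 -77.6 23.6 -0.008 0 0 -1;0 -88 29 -0.008 0 0 -1;0 -88 29 -0.008 0 0 -1'
python3 - <<'E'
from h import *
s=bot.sense();p=s['tcp_pos'];th=np.arcsin((p[2]-.1584)/.23);print(th)
R=s['orientation'];ex=np.array([np.cos(YAW),np.sin(YAW),0])
for a in np.arange(.55,1.03,.05):
    w=np.array([0,0,.23*(np.sin(a)-np.sin(th))])+ex*.23*(np.cos(th)-np.cos(a)); print(a.round(2),(R.T@w*1000).round(1))
E
```

```text
time_s: 12.12
tcp_pos: [0.5048, 0.2049, 0.2696]
orientation: [[0.093, 0.002, 0.996], [-0.996, -0.001, 0.093], [0.001, -1.0, 0.002]]
force: [2.4, -1.2, -3.9]
gripper_width: 0.0112
0.504857902625394
0.55 [ 0.  -9.   5.2]
0.6 [  0.  -18.6  11.5]
0.65 [  0.  -27.9  18.3]
0.7 [  0.1 -36.9  25.5]
0.75 [  0.1 -45.5  33.1]
0.8 [  0.1 -53.7  41.2]
0.85 [  0.1 -61.5  49.6]
0.9 [  0.1 -68.8  58.5]
0.95 [  0.1 -75.7  67.7]
1.0 [  0.1 -82.2  77.2]
```

```bash
python3 -m inch '0 -9 5.2 0 0 0 -1;0 -18.6 11.5 0 0 0 -1;0 -27.9 18.3 0 0 0 -1;0 -36.9 25.5 0 0 0 -1;0 -45.5 33.1 0 0 0 -1;0 -53.7 41.2 0 0 0 -1;0 -61.5 49.6 0 0 0 -1;0 -68.8 58.5 0 0 0 -1;0 -75.7 67.7 0 0 0 -1;0 -82.2 77.2 0 0 0 -1;0 -86 84 0 0 0 -1;0 -86 84 0 0 0 -1;0 -86 84 0 0 0 -1'
python3 - <<'E'
from h import *
for n in('scene','top'):
    im=viewer.get_image(n); cv2.imwrite(f'pics/{n}4.png',im[:,:,::-1])
s=bot.sense();p=s['tcp_pos'];print(p,np.arcsin((p[2]-.1584)/.23),s['force'],s['gripper_width'],s['time_s'])
E
```

```text
time_s: 13.75
tcp_pos: [0.5886, 0.2128, 0.3575]
orientation: [[0.093, 0.003, 0.996], [-0.996, -0.0, 0.093], [0.001, -1.0, 0.003]]
force: [-5.7, -2.5, 7.2]
gripper_width: 0.0108
[0.5885565  0.21282606 0.3574487 ] 1.046006200260067 [-6.33270934 -1.61563557  7.53760945] 0.010932785752755357 13.85
```

View pics/scene4.png

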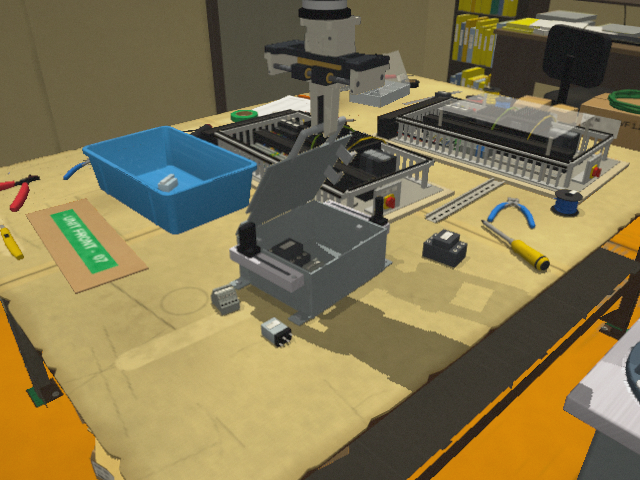

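View pics/top4.png

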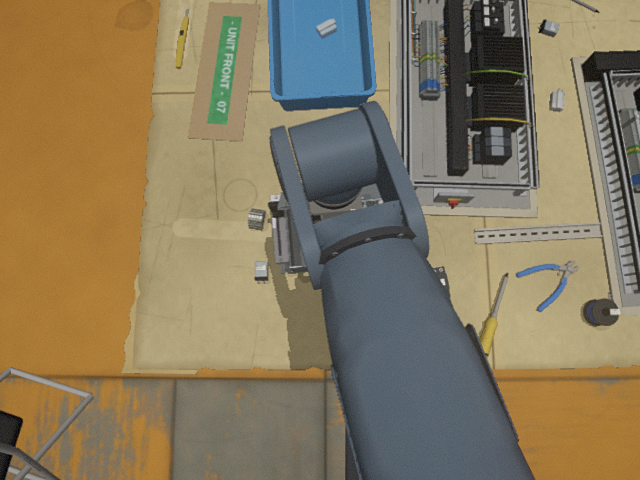

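The cover stands at about 60° by both height and reach. The lock is at the far end, the knob is untouched and the small parts are in place. I'll hold briefly to settle, then hand in.

```bash
python3 -m inch '0 0 0 0 0 0 -1;0 0 0 0 0 0 -1;0 0 0 0 0 0 -1;0 0 0 0 0 0 -1'
python3 - <<'E'
from h import *
s=bot.sense();p=s['tcp_pos'];print(p,np.arcsin((p[2]-.1584)/.23),s['joint_velocities'].__abs__().max(),s['gripper_width'])
print(bot.finish_job())
E
```

```text
time_s: 14.35
tcp_pos: [0.5886, 0.2128, 0.3576]
orientation: [[0.093, 0.003, 0.996], [-0.996, -0.0, 0.093], [0.001, -1.0, 0.003]]
force: [-1.7, -0.7, 0.5]
gripper_width: 0.0108
[0.58859969 0.21283954 0.35756522] 1.0470182729601025 0.0006577735993668103 0.010836116387202133
the job is handed in; nothing more can be done
None
```

The enclosure is open: the cover stands at about 60° with the gripper still holding its handle, and I handed the job in at about 14.4 s. It gave no verdict.

- **Transport lock:** I slid it about 39 mm, until the force rose to about 20 N against the far stop. The wrist picture then showed its finger over the notch.
- **Tug test:** with the knob untouched, the cover rose about 22 mm at the handle under about 3 N. Blocked play is at most 12 mm, so the catch was not holding it, and I never moved the knob.
- **Last checks:** height and reach both put the cover at about 1.047 rad. The arm was still, and the fingers were closed on the bar. The last pictures showed the lock at its far end and the three small parts where they started, though the arm mostly hid the contactor in the top view.

**Discrepancies:**
- The top and wrist cameras disagreed by about 4 mm on the handle's position, so I gripped in between.
- The fingers read 10.8 to 11.2 mm on the 12 mm bar, but I saw no sign of slipping.

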